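# Shut the week's pill box with one run of the fingertips

## Task

Run your fingertips lightly along the top of the weekly pill box from its first flap to its seventh (starting at the end where the first flap has its hinge), pushing the seven open flaps down one after another in that order until all of them lie shut. Only touch, never pinch or lift: be gentle, leave the box standing where it is, and do not disturb the jars and crockery around it.

Things in the scene. Friction and masses are not known exactly. Their poses are not given: they have to be found in the camera images.
- pillbox: weekly pill box standing loose on the table (0.45 to 0.7 kg): grey plastic tray 228 mm long (its y), 50 mm wide (its x), 30.5 mm tall with the flaps shut, seven compartments in one row at 32 mm pitch, each with a white flap. Origin: centre of the underside; z up; y runs along the row from the first flap to the seventh
- row_first (a point): point on the box at the hinge edge of the first flap, mid-width, at the height of the upper face of the shut flaps (30.5 mm above the table): the end where the row begins
- row_last (a point): point at the other end of the row, where the seventh flap's free edge lies when shut, same height
- flap1 (a joint): hinge of the first flap, rad: 0 shut flat, grows as it opens, stops at 1.75; starts 0.8 to 1.65. A plate 50 mm wide, 30 mm along the row, 2.5 mm thick, hinged across the row at its edge nearest row_first. Open, it stands over that edge (at most 61 mm above the table); pushing towards row_last shuts it, the other way opens it. Light friction hinge (0.0025 N m): stays where left, no spring
- flap2 (a joint): hinge of the second flap, rad: 0 shut flat, grows as it opens, stops at 1.75; starts 0.8 to 1.65. Same kind of flap as the first; hinge line 32 mm from row_first along the row
- flap3 (a joint): hinge of the third flap, rad: 0 shut flat, grows as it opens, stops at 1.75; starts 0.8 to 1.65. Same kind of flap as the first; hinge line 64 mm from row_first along the row
- flap4 (a joint): hinge of the fourth flap, rad: 0 shut flat, grows as it opens, stops at 1.75; starts 0.8 to 1.65. Same kind of flap as the first; hinge line 96 mm from row_first along the row
- flap5 (a joint): hinge of the fifth flap, rad: 0 shut flat, grows as it opens, stops at 1.75; starts 0.8 to 1.65. Same kind of flap as the first; hinge line 128 mm from row_first along the row
- flap6 (a joint): hinge of the sixth flap, rad: 0 shut flat, grows as it opens, stops at 1.75; starts 0.8 to 1.65. Same kind of flap as the first; hinge line 160 mm from row_first along the row
- flap7 (a joint): hinge of the seventh flap, rad: 0 shut flat, grows as it opens, stops at 1.75; starts 0.8 to 1.65. Same kind of flap as the first; hinge line 192 mm from row_first along the row
- vitamins: bystander, loose, not to be disturbed: amber jar, 54 mm across, 85 mm tall. Origin: centre of the underside
- tablets: bystander, loose, not to be disturbed: white pill jar, 38 mm across, 68 mm tall. Origin: centre of the underside
- mug: bystander, loose, not to be disturbed: white mug, 76 mm across plus handle, 85 mm tall. Origin: centre of the underside
- eggcup: bystander, loose, not to be disturbed: blue egg cup, 48 mm across, 55 mm tall. Origin: centre of the underside
- spoon: bystander, loose, not to be disturbed: steel spoon, 150 mm long, lying flat. Origin mid-length underneath
- shaker: bystander, loose, not to be disturbed: wooden pepper shaker, 40 mm across, 75 mm tall. Origin: centre of the underside

How it is judged:
By the outcome, as a careful person would: the job done as asked, in the order asked, and still so for the second after the job is handed in, with the robot touching nothing.
It also fails if it takes over 37 s, if anything falls off the work surface, if the arm or the gripper's body presses on something with over 40 N, if the wrist force passes 120 N, or if a joint passes its speed limit or range.

## Robot

A 7-joint arm with a two-finger parallel gripper is mounted at the origin on the work surface. World frame = base frame: x ahead of the robot, y to its left, z up, the work surface at z = 0. Lengths are in m, angles in rad, forces in N, time in s.
With the tool pointing down it reaches from about 0.425 to 0.95 m from the base axis. Payload 4.7 kg.
Tool frame: the origin (TCP) lies between the finger pads; the fingertips stand ahead of it and the grasp point (between the pads) lies 11 mm behind it (arm.tips_ahead is the z of the fingertips in the tool frame, in m); z points along the fingers, y is the line along which they close (so a half turn about z gives the same grasp; the last joint's range is limited). The gripper opens to 85 mm and grips with 20 to 120 N. Pads are 22 mm wide; open, the fingers measure 114 mm over their backs; the gripper's body (76 mm by 85 mm) begins 54 mm behind the grasp point. The pads swing forward as they close: fully open they stand 13 mm farther back than shut.
Start: joints at [1.311, 0.469, -0.049, 1.532, 0.024, 1.141, -0.082], TCP at [0.154, -0.657, 0.239] pointing down, gripper open.
Joint ranges: [-2.59, 2.59], [-0.33, 1.99], [-1.39, 1.29], [0.1, 2.45], [-1.04, 4.18], [0.21, 1.99], [-2.66, 2.66]. Speed limits (rad/s): [2.57, 2.57, 3.14, 3.14, 3.14, 3.14, 3.14].

## Interface

Orientations are given as [roll, pitch, yaw] about the fixed x, y, z axes, in that order (R = Rz(yaw) Ry(pitch) Rx(roll)).
In Python, from bench import monitor, cams, arm, boxes_of gives the robot as it stands.
- The arm moves only by the tool arm_command, never from a script. Its argument "increments" is one flat list of numbers, 5 for each row, row after row: the closure, from 0 (fully open) to 1 (shut), then the shift along the tool's x, y, z scaled (see below), then the turn about the tool's z scaled (see below). In form: [jaw, dx, dy, dz, roll, jaw, dx, dy, dz, roll, ...]. A call has 1 to 12 rows; each row shifts and turns the commanded pose from where the row before left it, along the tool's axes as they then stand; what a row does not reach is not made up. The controller multiplies each number of a shift by 0.025 m and each number of a turn by 0.1 rad. A row lasts 1/8 s, in which the tool goes at most 62.5 mm and 10.7 degrees, less where a joint would pass 70% of its speed; a pose out of reach is approached as far as the arm can. A call with a number of a shift or a turn outside -1 to 1 is refused whole. A call with a gripper value outside its range is refused whole. The fingers move at their own pace and stop on an object; "newtons" is the grip in N (left out, the last holds). Time passes only in rows, so rows that do not move let the fingers close. It gives the time, the measured TCP pose, the force, the opening and the grip force at its end, in the units of the state.
- monitor.get_state(): the state, without advancing time (a new reading comes with each control period).
- cams.read_camera(name): name is "side" or "top" or "wrist"; returns (picture, depth): 480x640x3 uint8, red, green, blue; 480x640 float32, m along the optical axis (not along the pixel's ray), 0 where there is no reading.
- cams.camera_info(name): a dict with "camera_matrix" (3x3 intrinsics, pixels), "eye" and "attitude" of the camera in the world. Camera axes: x right, y down, z forward; pixel columns grow to the right and rows downward; lengths in m; the calibration is good to about 2 mm. A picture is of the moment at which its call begins: read the wrist's pose just before it. camera_info takes no time and is no camera call; for the wrist camera it gives the pose at the moment of the call.
- arm.hand_in(): hands the job in; it is judged then, once.
Trained networks look in the newest picture that a camera, given by its name, has taken for a name from the list of things; names that differ only in an ending like _2 or _b are one class to them, and where a whole thing is asked for, a point or a joint stands for the part that bears it (a point fixed in the world has none). Each returns a list of dicts, best first, with "score" (0 to 1); they miss things now and then, are a little off and sometimes report something else, mostly with a low value. They report only what shows in the picture. A call takes as long as a camera call.
- boxes_of(target, camera): "centre" ([x, y, z] in m, in the coordinates of the camera as it stood for that picture, good to about 4 mm: the middle of the surface that is visible of it).
The state is a dict: "time_s": time; "q": joint angles; "joint_velocities": joint speeds; "effort": joint torques, N m; "tcp_pos": TCP position; "eef_rot": TCP orientation; "wrist_force": force on the tool from outside, world axes, zero at the start; "moment": the same for the moment, N m; "opening": opening from 0.0 (shut) to 1.0 (fully open); "grip_force": force on a finger pad.
Only numpy, scipy, OpenCV 4.12 (cv2) and the standard library are available. Lean on these libraries where they do the work, as an engineer would, in place of code of your own. Each camera call takes 0.05 s, during which the arm holds its last target. There are 200 camera calls.

## Working session

There is one attempt and no reset: what is moved stays moved. The work goes in short steps, Python scripts to look and compute and a tool call to move; the robot and the scene stay as the last step left them, time stands still between calls to the robot, and variables do not carry over. Pictures are saved under pics/ and viewed, at most 10 in all, crops included, and the job is handed in when it is done.

Besides the shell and the picture viewer there is one more tool, called in YAML: its name, and indented under it one key for each argument. arm_command: Moves the arm, as the interface text tells. Shifts and turns lie within -1 to 1; 1 stands for 0.025 m of shift or 0.1 rad of turn. Its arguments: {"type":"object","properties":{"increments":{"type":"array","items":{"type":"number","minimum":-1,"maximum":1}},"newtons":{"type":"number"}},"required":["increments"]}

```bash
ls; mkdir -p pics; cat > h.py <<'E'
import numpy as np, cv2
from bench import monitor, cams, arm, boxes_of
from scipy.spatial.transform import Rotation as R
def rot(i):
    a=np.array(i["attitude"]); return a if a.shape==(3,3) else (R.from_euler('xyz',a).as_matrix() if a.size==3 else R.from_quat(a).as_matrix())
def cloud(name):
    i=cams.camera_info(name); p,d=cams.read_camera(name)
    K=np.array(i["camera_matrix"]); v,u=np.mgrid[0:480,0:640]
    c=np.stack([(u-K[0,2])/K[0,0]*d,(v-K[1,2])/K[1,1]*d,d],-1)
    return p,d,c@rot(i).T+np.array(i["eye"]),i
def w(i,c): return rot(i)@np.array(c)+np.array(i["eye"])
E
python3 - <<'E'
from h import *
s=monitor.get_state(); print({k:s[k] for k in("time_s","tcp_pos","eef_rot","opening")},arm.tips_ahead)
for n in("top","side"):
    p,d,W,i=cloud(n); print(n,i["eye"],i["attitude"]); cv2.imwrite(f"pics/{n}0.png",p[...,::-1])
    for t in("pillbox","row_first","row_last","flap1","flap7","vitamins","tablets","mug","eggcup","spoon","shaker"):
        print(t,[(round(b["score"],2),w(i,b["centre"]).round(3).tolist()) for b in boxes_of(t,n)[:2]])
print(monitor.get_state()["time_s"])
E
```

```text
pics
{'time_s': 0.0, 'tcp_pos': array([ 0.15425748, -0.65655718,  0.23826002]), 'eef_rot': array([-3.13964946e+00,  1.15481448e-04,  2.30817358e-01]), 'opening': 0.9991642946075422} 0.008
top [0.40796475 0.09367838 0.79989264] [-2.95548452 -0.02528646 -1.55119519]
pillbox [(0.89, [0.573, 0.107, 0.01]), (0.7, [0.539, 0.195, 0.043])]
row_first [(0.83, [0.567, 0.1, 0.016])]
row_last [(0.77, [0.572, 0.109, 0.014])]
flap1 [(0.83, [0.565, 0.123, 0.044]), (0.78, [0.611, 0.005, 0.043])]
flap7 [(0.83, [0.565, 0.123, 0.044]), (0.78, [0.611, 0.005, 0.043])]
vitamins [(0.68, [0.637, 0.163, 0.087])]
tablets [(0.97, [0.467, 0.116, 0.066])]
mug [(0.68, [0.509, 0.009, 0.023]), (0.59, [0.669, 0.261, 0.043])]
eggcup [(0.66, [0.509, 0.011, 0.026]), (0.56, [0.636, 0.164, 0.086])]
spoon [(0.55, [0.405, 0.037, 0.011])]
shaker [(0.83, [0.664, 0.091, 0.06])]
side [0.36044098 0.68366255 0.50025256] [-2.17266780e+00 -2.26724944e-04 -2.83454461e+00]
pillbox [(0.69, [0.558, 0.149, 0.038])]
row_first [(0.62, [0.559, 0.147, 0.033])]
row_last [(0.83, [0.554, 0.144, 0.036])]
flap1 [(0.93, [0.563, 0.126, 0.044]), (0.75, [0.553, 0.16, 0.042])]
flap7 [(0.93, [0.563, 0.126, 0.044]), (0.75, [0.553, 0.16, 0.042])]
vitamins [(0.97, [0.642, 0.183, 0.061])]
tablets [(0.61, [0.471, 0.133, 0.043]), (0.5, [0.573, 0.096, 0.044])]
mug [(0.67, [0.658, 0.273, 0.062]), (0.62, [0.552, 0.147, 0.036])]
eggcup [(0.64, [0.598, 0.033, 0.047]), (0.62, [0.505, 0.029, 0.038])]
spoon [(0.73, [0.4, 0.03, 0.012])]
shaker [(0.92, [0.671, 0.102, 0.068])]
1.2
```

View pics/top0.png

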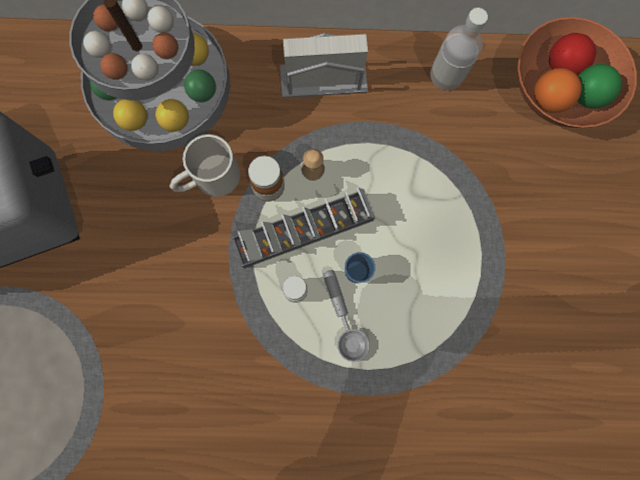

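View pics/side0.png

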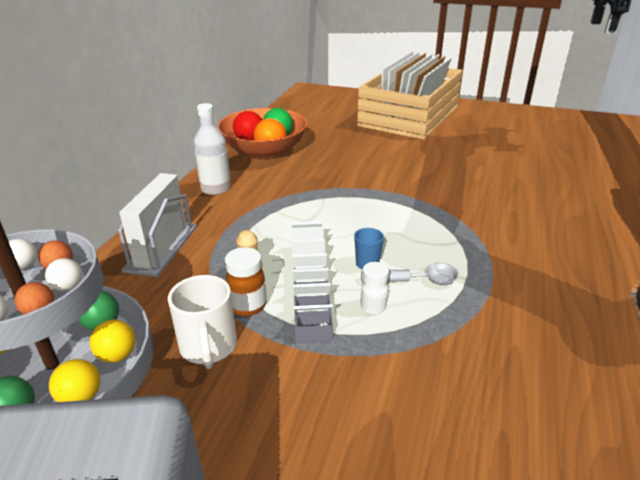

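The top view shows the box from about (240,250) to (370,205). The jars are close by: amber (264,172), shaker (313,160), eggcup (360,267) and tablets (294,289). Next I'll fit the row axis and find which end has the first hinge.

```bash
python3 - <<'E'
from h import *
out=[]
for n,(x0,y0,x1,y1) in {"top":(225,140,385,300),"side":(225,215,395,350)}.items():
    p,d,W,i=cloud(n); np.savez(f"{n}.npz",p=p,d=d,W=W)
    c=cv2.resize(p[y0:y1,x0:x1],(400,400 if n=="top" else int(400*(y1-y0)/(x1-x0))),interpolation=cv2.INTER_CUBIC)
    out.append(cv2.copyMakeBorder(c,0,400-c.shape[0],0,0,0))
    # heights near box axis
    a=np.array([0.573,0.105]); u=np.array([0.34,-0.94]);u/=np.linalg.norm(u)
    m=(d>0)&(W[...,2]>0.012)&(W[...,2]<0.075)
    q=W[m]; s=(q[:,:2]-a)@u; t=(q[:,:2]-a)@np.array([-u[1],u[0]])
    k=(abs(s)<.14)&(abs(t)<.035)
    q,s,t=q[k],s[k],t[k]
    print(n,k.sum())
    for lo in np.arange(-.14,.14,.01):
        b=(s>=lo)&(s<lo+.01)
        if b.sum()>3: print(round(lo+.005,3),b.sum(),"t",np.percentile(t[b],[2,98]).round(3),"z",np.percentile(q[b,2],[5,50,98]).round(3))
cv2.imwrite("pics/zoom.png",np.hstack(out)[...,::-1])
E
```

```text
top 2587
-0.115 74 t [-0.029  0.02 ] z [0.013 0.028 0.031]
-0.105 46 t [-0.029  0.021] z [0.015 0.028 0.052]
-0.095 233 t [-0.028  0.021] z [0.027 0.048 0.054]
-0.085 225 t [-0.028  0.021] z [0.028 0.037 0.044]
-0.075 83 t [-0.028  0.022] z [0.015 0.029 0.034]
-0.065 65 t [-0.028  0.022] z [0.016 0.032 0.058]
-0.055 224 t [-0.027  0.022] z [0.027 0.048 0.057]
-0.045 115 t [-0.027  0.022] z [0.016 0.032 0.038]
-0.035 42 t [-0.027  0.023] z [0.012 0.025 0.031]
-0.025 180 t [-0.026  0.023] z [0.018 0.052 0.059]
-0.015 141 t [-0.026  0.023] z [0.019 0.035 0.045]
-0.005 38 t [-0.025  0.024] z [0.014 0.026 0.03 ]
0.005 110 t [-0.025  0.024] z [0.013 0.056 0.059]
0.015 153 t [-0.025  0.024] z [0.022 0.039 0.056]
0.025 44 t [-0.025  0.026] z [0.013 0.024 0.031]
0.035 46 t [-0.024  0.025] z [0.012 0.024 0.03 ]
0.045 138 t [-0.024  0.026] z [0.014 0.031 0.061]
0.055 49 t [-0.024  0.026] z [0.012 0.027 0.032]
0.065 49 t [-0.023  0.027] z [0.012 0.021 0.03 ]
0.075 197 t [-0.023  0.027] z [0.015 0.032 0.061]
0.085 36 t [-0.023  0.027] z [0.016 0.029 0.059]
0.095 81 t [-0.022  0.028] z [0.013 0.02
[... 268 characters left out ...]

-0.085 364 t [-0.026  0.02 ] z [0.013 0.022 0.035]
-0.065 164 t [-0.027  0.022] z [0.028 0.054 0.057]
-0.055 509 t [-0.026  0.022] z [0.013 0.029 0.049]
-0.045 58 t [-0.023  0.012] z [0.013 0.021 0.029]
-0.035 14 t [-0.004  0.022] z [0.054 0.056 0.058]
-0.025 373 t [-0.026  0.023] z [0.029 0.045 0.057]
-0.015 138 t [-0.024  0.022] z [0.023 0.028 0.034]
0.005 282 t [-0.024  0.024] z [0.04  0.05  0.058]
0.015 207 t [-0.024  0.024] z [0.027 0.033 0.042]
0.035 5 t [0.011 0.025] z [0.055 0.058 0.06 ]
0.045 466 t [-0.022  0.025] z [0.032 0.045 0.059]
0.075 376 t [-0.022  0.026] z [0.038 0.049 0.059]
0.095 119 t [-0.021  0.027] z [0.048 0.054 0.057]
0.105 56 t [-0.021  0.028] z [0.043 0.046 0.055]
```

View pics/zoom.png

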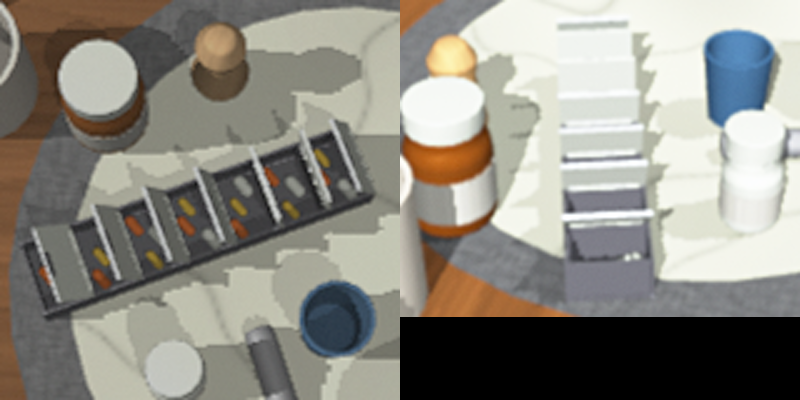

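The flaps lean towards the y≈0.21 end. The y≈0 end is therefore row_first, since the hinges fit 32 mm spacing from there. Next I'll refine the box fit and check that the approach is clear.

```bash
python3 - <<'E'
from h import *
for n in("top","side"):
    f=np.load(n+".npz"); W,d=f["W"],f["d"]
    a=np.array([0.573,0.105]); u=np.array([0.37,-0.929])
    q=W[(d>0)&(W[...,2]>.014)&(W[...,2]<.031)]
    s=(q[:,:2]-a)@u; t=(q[:,:2]-a)@np.array([.929,.37])
    k=(abs(s)<.13)&(abs(t)<.032); q=q[k]
    (c,sz,an)=cv2.minAreaRect(q[:,:2].astype(np.float32)); print(n,np.round(c,4),np.round(sz,4),an)
    print(np.percentile(s[k],[.5,99.5]),np.percentile(t[k],[.5,99.5]))
    g=W[(d>0)&(W[...,2]>.1)&(W[...,2]<.6)]
    A=np.array([.154,-.657]);B=np.array([.62,-.02]);l=B-A;L=np.linalg.norm(l);l/=L
    al=(g[:,:2]-A)@l; ac=(g[:,:2]-A)@np.array([-l[1],l[0]])
    m=(al>.12)&(al<L+.3)&(abs(ac)<.15); print("path",m.sum(), g[m][:5].round(2).tolist())
E
```

```text
top [0.5728 0.1046] [0.051  0.2283] 21.91989517211914
[-0.11312296  0.11328248] [-0.02567622  0.02500843]
path 1337 [[0.86, 0.07, 0.11], [0.86, 0.06, 0.11], [0.86, 0.06, 0.11], [0.86, 0.06, 0.11], [0.86, 0.06, 0.11]]
side [0.5595 0.1376] [0.0499 0.1651] 21.766090393066406
[-0.11710924  0.04520766] [-0.02520737  0.02419979]
path 854 [[0.84, 0.02, 0.11], [0.84, 0.03, 0.11], [0.84, 0.02, 0.11], [0.84, 0.02, 0.11], [0.84, 0.03, 0.11]]
```

arm_command:
  increments: [1, 0, 0, 0, -1, 1, 0, 0, 0, -1, 1, 0, 0, 0, -1, 1, 0, 0, 0, -1, 1, 0, 0, 0, -1, 1, 0, 0, 0, -1, 1, 0, 0, 0, -1, 1, 0, 0, 0, -1, 1, 0, 0, 0, -1, 1, 0, 0, 0, -1, 1, 0, 0, 0, -1, 1, 0, 0, 0, -1]
  newtons: 20

```text
time_s: 2.8
tcp_pos: [0.1544, -0.6571, 0.2393]
eef_rot: [3.142, 0.0, 1.434]
wrist_force: [-0.1, 0.2, -0.3]
opening: -0.0
grip_force: 0.0
```

arm_command:
  increments: [1, 0, 0, 0, -1, 1, 0, 0, 0, -1, 1, 0, 0, 0, -1, 1, 0, 0, 0, -1, 1, 0, 0, 0, -1, 1, 0, 0, 0, -0.2, 1, 0.6, 1, 0, 0, 1, 0.6, 1, 0, 0, 1, 0.6, 1, 0, 0]

```text
time_s: 3.92
tcp_pos: [0.2079, -0.5868, 0.2394]
eef_rot: [3.142, 0.0, 1.949]
wrist_force: [-0.0, 0.0, 0.5]
opening: 0.004
grip_force: 0.0
```

arm_command:
  increments: [1, 0.6, 1, 0, 0, 1, 0.6, 1, 0, 0, 1, 0.6, 1, 0, 0, 1, 0.6, 1, 0, 0, 1, 0.6, 1, 0, 0, 1, 0.6, 1, 0, 0, 1, 0.6, 1, 0, 0, 1, 0.6, 1, 0, 0, 1, 0.6, 1, 0, 0, 1, 0.6, 1, 0, 0, 1, 0.6, 1, 0, 0, 1, 0.6, 1, 0, 0]

```text
time_s: 5.42
tcp_pos: [0.4198, -0.3083, 0.2396]
eef_rot: [3.141, 0.001, 1.949]
wrist_force: [0.5, 0.7, 1.5]
opening: 0.0
grip_force: 0.0
```

arm_command:
  increments: [1, 0.6, 1, 0, 0, 1, 0.6, 1, 0, 0, 1, 0.6, 1, 0, 0, 1, 0.6, 1, 0, 0, 1, 0.6, 1, 0, 0, 1, 0.6, 1, 0, 0, 1, 0.6, 1, 0, 0, 1, 0.6, 1, 0, 0, 1, 0.6, 1, 0, 0, 1, 0.6, 1, 0, 0, 1, 0.6, 1, 0, 0]

```text
time_s: 6.8
tcp_pos: [0.614, -0.0532, 0.2394]
eef_rot: [3.142, 0.0, 1.949]
wrist_force: [-0.0, -0.7, 0.9]
opening: -0.002
grip_force: 0.0
```

```bash
cat > m.py <<'E'
from h import *
s=monitor.get_state(); p=np.array(s["tcp_pos"])
c=np.array([.573,.105]); y=s["eef_rot"][2]; e=np.array([-.372,.928]); n=np.array([.928,.372])
print(s["time_s"],p.round(4),"yaw",y.round(3),"along from row_first %.4f across %.4f"%((p[:2]-c)@e+.112,(p[:2]-c)@n),"tip z %.4f"%(p[2]-.008),"F",np.round(s["wrist_force"],2),"q7",s["q"][6].round(2))
E
python3 m.py
```

```text
6.8 [ 0.614  -0.0532  0.2394] yaw 1.949 along from row_first -0.0501 across -0.0208 tip z 0.2314 F [-0.04 -0.74  0.92] q7 0.13
```

arm_command:
  increments: [1, 0, 0.8, 1, 0, 1, 0, 0, 1, 0, 1, 0, 0, 1, 0, 1, 0, 0, 1, 0, 1, 0, 0, 1, 0, 1, 0, 0, 0.6, 0, 1, 0, 0, 0, 0]

```text
time_s: 7.68
tcp_pos: [0.6314, -0.0465, 0.0984]
eef_rot: [-3.14, -0.001, 1.95]
wrist_force: [0.6, -0.2, 0.3]
opening: 0.002
grip_force: 0.0
```

```bash
python3 m.py; python3 - <<'E'
from h import *
p,d,W,i=cloud("side"); a,b,A,I=cloud("top")
out=np.hstack([cv2.resize(p[120:360,220:460],(400,400),interpolation=cv2.INTER_CUBIC),cv2.resize(a[120:320,225:425],(400,400),interpolation=cv2.INTER_CUBIC)])
cv2.imwrite("pics/near.png",out[...,::-1])
# gripper points near the tip in both views
tcp=np.array(monitor.get_state()["tcp_pos"]); e=np.array([-.372,.928]); n=np.array([.928,.372])
for W,d in((W,d),(A,b)):
    q=W[d>0]; r=q-tcp; al=r[:,:2]@e; ac=r[:,:2]@n
    k=(abs(al)<.05)&(abs(ac)<.06)&(q[:,2]>.075)
    for lo in np.arange(.08,.2,.01):
        b2=k&(q[:,2]>=lo)&(q[:,2]<lo+.01)
        if b2.sum()>5: print(round(lo-tcp[2],3),b2.sum(),"along",np.percentile(al[b2],[2,98]).round(3),"across",np.percentile(ac[b2],[2,98]).round(3))
    print("min z",q[k][:,2].min() if k.any() else None)
E
```

```text
7.675 [ 0.6314 -0.0465  0.0984] yaw 1.95 along from row_first -0.0504 across -0.0021 tip z 0.0904 F [ 0.61 -0.17  0.3 ] q7 0.03
-0.01 44 along [0.006 0.014] across [-0.012  0.009]
-0.0 89 along [0.005 0.014] across [-0.014  0.011]
0.01 92 along [0.005 0.014] across [-0.014  0.012]
0.02 102 along [-0.007  0.014] across [-0.014  0.012]
0.03 150 along [-0.006  0.016] across [-0.029  0.027]
0.04 308 along [-0.01   0.016] across [-0.037  0.033]
0.05 243 along [-0.01  0.02] across [-0.045  0.042]
0.06 297 along [-0.008  0.02 ] across [-0.053  0.051]
0.07 401 along [0.003 0.019] across [-0.057  0.057]
0.08 454 along [-0.006  0.021] across [-0.058  0.058]
0.09 395 along [0.003 0.022] across [-0.044  0.042]
min z 0.09031118708113456
-0.01 12 along [0.004 0.01 ] across [-0.011  0.006]
-0.0 34 along [0.003 0.01 ] across [-0.014  0.012]
0.01 34 along [0.002 0.011] across [-0.014  0.008]
0.02 25 along [0.005 0.011] across [-0.014  0.006]
0.03 44 along [0.006 0.012] across [-0.029  0.024]
0.04 123 along [-0.005  0.013] across [-0.034  0.032]
0.05 68 along [-0.001  0.016] across [-0.044  0.042]
0.06 98 along [0.001 0.016] across [-0.049  0.049]
0.07 110 along [-0.012  0.016] across [-0.056  0.054]
0.08 322 along [-0.012  0.015] across [-0.059  0.059]
0.09 108 along [-0.005  0.019] across [-0.052 -0.016]
min z 0.09141575547917136
```

View pics/near.png

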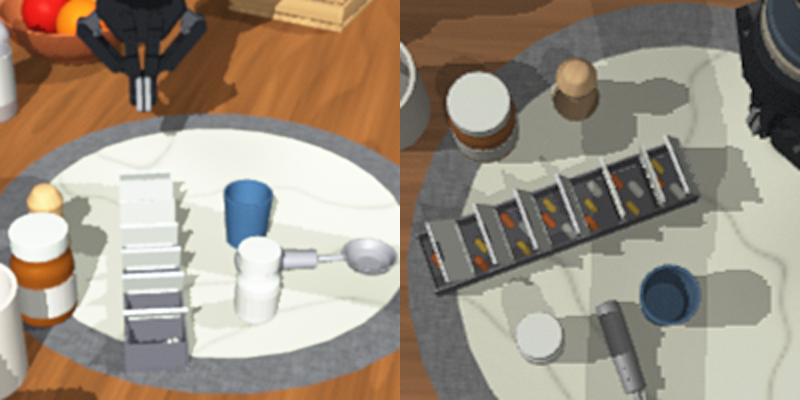

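The tool geometry checks out: the front edge is 11 mm ahead of the TCP, the tips are 8 mm below it, and it is aligned across the row to 2 mm. The picture shows the closed fingers before the y≈0 end, with all the flaps still open. Starting flap 1.

arm_command:
  increments: [1, 0, 0.08, 0.8, 0, 1, 0, 0, 0.7, 0, 1, 0.4, 0, 0.32, 0, 1, 0.4, 0, 0, 0, 1, 0.4, 0, 0, 0, 1, 0.2, 0, 0, 0, 1, 0.2, 0, 0, 0, 1, 0.2, 0, 0, 0, 1, 0.2, 0, 0, 0]

```text
time_s: 8.9
tcp_pos: [0.6153, 0.0008, 0.0539]
eef_rot: [3.141, 0.0, 1.95]
wrist_force: [0.2, -0.1, 0.7]
opening: 0.002
grip_force: 0.1
```

```bash
python3 m.py
```

```text
8.9 [0.6153 0.0008 0.0539] yaw 1.95 along from row_first -0.0005 across 0.0005 tip z 0.0459 F [ 0.22 -0.14  0.65] q7 -0.09
```

arm_command:
  increments: [1, 0.12, 0, 0.12, 0, 1, 0.12, 0, 0.12, 0, 1, 0.12, 0, 0.12, 0, 1, 0.12, 0, 0.12, 0, 1, 0, 0, 0.06, 0, 1, 0, 0, 0.04, 0, 1, 0, 0, 0, 0]

```text
time_s: 9.78
tcp_pos: [0.6106, 0.0125, 0.0398]
eef_rot: [-3.141, -0.0, 1.951]
wrist_force: [-3.2, 1.2, 4.4]
opening: 0.001
grip_force: 2.4
```

```bash
python3 m.py
```

```text
9.775 [0.6106 0.0125 0.0398] yaw 1.951 along from row_first 0.0121 across 0.0005 tip z 0.0318 F [-3.23  1.24  4.41] q7 -0.12
```

arm_command:
  increments: [1, 0, 0, -0.2, 0, 1, 0, 0, -0.2, 0, 1, 0, 0, -0.18, 0, 1, 0.2, 0, 0, 0, 1, 0.2, 0, 0, 0, 1, 0.2, 0, 0, 0, 1, 0.2, 0, 0, 0]

```text
time_s: 10.65
tcp_pos: [0.6032, 0.031, 0.0537]
eef_rot: [-3.141, -0.0, 1.951]
wrist_force: [0.6, 0.2, -0.3]
opening: 0.0
grip_force: 0.1
```

```bash
python3 m.py;  cat > z.py <<'E'
from h import *
W=cloud("top")
p,d,W,i=W
e=np.array([-.372,.928]); n=np.array([.928,.372])
q=W[d>0]; r=q[:,:2]-[.573,.105]; a=r@e+.112; t=r@n
for lo in np.arange(-.004,.232,.008):
    k=(a>=lo)&(a<lo+.008)&(abs(t)<.022)&(q[:,2]<.07)&(q[:,2]>.005)
    if k.sum()>8: print(round((lo+.004)*1000),np.percentile(q[k,2]*1000,[5,50,95]).round(0),end=" | ")
k=(abs(a-.112)<.13)&(abs(t)<.032)&(q[:,2]>.014)&(q[:,2]<.031)
print("\nbox",np.percentile(a[k],[.5,99.5]).round(4),np.percentile(t[k],[.5,99.5]).round(4))
E
python3 z.py
```

```text
10.65 [0.6032 0.031  0.0537] yaw 1.951 along from row_first 0.0321 across 0.0005 tip z 0.0457 F [ 0.59  0.2  -0.25] q7 -0.14
40 [ 6. 48. 63.] | 48 [ 5. 53. 57.] | 56 [ 5.  9. 12.] | 64 [ 6. 30. 60.] | 72 [ 5. 10. 60.] | 80 [ 5.  8. 12.] | 88 [ 5.  9. 12.] | 96 [30. 38. 47.] | 104 [ 6. 54. 59.] | 112 [ 5.  9. 12.] | 120 [ 5.  9. 12.] | 128 [30. 36. 44.] | 136 [12. 53. 58.] | 144 [ 6.  9. 12.] | 152 [ 5.  9. 12.] | 160 [30. 35. 41.] | 168 [43. 51. 58.] | 176 [ 5. 10. 58.] | 184 [ 5.  9. 11.] | 192 [23. 33. 37.] | 200 [36. 41. 45.] | 208 [45. 50. 53.] | 216 [ 7. 10. 53.] | 224 [ 6. 26. 30.] | 
box [0.0336 0.2253] [-0.0256  0.0249]
```

The box hasn't moved. Continuing with flap 2 and the approach to flap 3.

arm_command:
  increments: [1, 0.12, 0, 0.12, 0, 1, 0.12, 0, 0.12, 0, 1, 0.12, 0, 0.12, 0, 1, 0.12, 0, 0.12, 0, 1, 0, 0, 0.05, 0, 1, 0, 0, 0.03, 0]

```text
time_s: 11.45
tcp_pos: [0.5987, 0.0423, 0.0401]
eef_rot: [-3.141, -0.001, 1.951]
wrist_force: [-3.0, 1.3, 4.7]
opening: -0.006
grip_force: 2.3
```

arm_command:
  increments: [1, 0, 0, -0.2, 0, 1, 0, 0, -0.2, 0, 1, 0, 0, -0.16, 0, 1, 0.2, 0, 0, 0, 1, 0.2, 0, 0, 0, 1, 0.2, 0, 0, 0, 1, 0.2, 0, 0, 0]

```text
time_s: 12.32
tcp_pos: [0.5913, 0.0606, 0.0537]
eef_rot: [-3.141, 0.0, 1.951]
wrist_force: [1.4, 0.6, 0.1]
opening: 0.001
grip_force: 0.1
```

```bash
python3 m.py;python3 - <<'E'
from h import *
p,d,W,i=cloud("side")
cv2.imwrite("pics/s2.png",cv2.resize(p[160:360,220:420],(600,600),interpolation=cv2.INTER_CUBIC)[...,::-1])
E
```

```text
12.325 [0.5913 0.0606 0.0537] yaw 1.951 along from row_first 0.0640 across 0.0005 tip z 0.0457 F [1.39 0.63 0.08] q7 -0.2
```

View pics/s2.png

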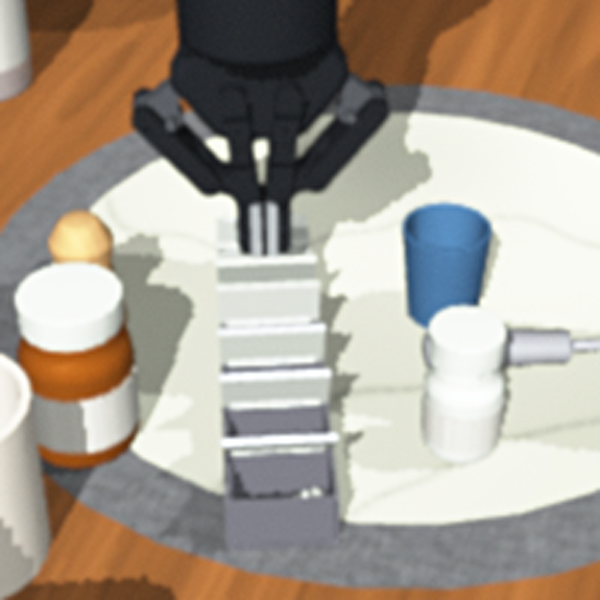

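Flaps 1 and 2 are down behind the fingers (265,230), and flap 3 is being tipped. The contact force is a steady ~4.5 N, so I'll ease off slightly.

arm_command:
  increments: [1, 0.12, 0, 0.12, 0, 1, 0.12, 0, 0.12, 0, 1, 0.12, 0, 0.12, 0, 1, 0.12, 0, 0.12, 0, 1, 0, 0, 0.04, 0, 1, 0, 0, 0.03, 0]

```text
time_s: 13.12
tcp_pos: [0.5871, 0.0713, 0.04]
eef_rot: [-3.142, 0.0, 1.951]
wrist_force: [0.6, -0.0, -0.3]
opening: -0.0
grip_force: 0.2
```

arm_command:
  increments: [1, 0, 0, -0.2, 0, 1, 0, 0, -0.2, 0, 1, 0, 0, -0.15, 0, 1, 0.2, 0, 0, 0, 1, 0.2, 0, 0, 0, 1, 0.2, 0, 0, 0, 1, 0.2, 0, 0, 0]

```text
time_s: 14.0
tcp_pos: [0.5794, 0.0904, 0.0537]
eef_rot: [-3.141, -0.0, 1.951]
wrist_force: [-0.3, 0.1, 0.1]
opening: 0.0
grip_force: 0.1
```

```bash
python3 m.py; python3 z.py
```

```text
14.0 [0.5794 0.0904 0.0537] yaw 1.951 along from row_first 0.0960 across 0.0005 tip z 0.0457 F [-0.34  0.06  0.14] q7 -0.26
64 [29. 31. 34.] | 72 [30. 32. 33.] | 104 [31. 49. 58.] | 112 [ 5. 11. 57.] | 120 [ 5.  9. 12.] | 128 [30. 37. 43.] | 136 [13. 54. 58.] | 144 [ 5.  9. 12.] | 152 [ 5.  9. 12.] | 160 [30. 35. 42.] | 168 [42. 50. 57.] | 176 [ 6.  9. 57.] | 184 [ 5.  9. 12.] | 192 [ 8. 33. 37.] | 200 [37. 41. 46.] | 208 [44. 49. 53.] | 216 [ 6. 10. 52.] | 224 [ 6. 27. 30.] | 
box [0.0569 0.2256] [-0.0256  0.0249]
```

Flap 3 gave no contact force, so it may still be a millimetre open. I'll back up and press it properly before closing flap 4.

arm_command:
  increments: [1, -0.2, 0, 0, 0, 1, -0.2, 0, 0.1, 0, 1, 0, 0, 0.2, 0, 1, 0, 0, 0.2, 0, 1, 0, 0, 0.05, 0, 1, 0, 0, 0.02, 0, 1, 0, 0, 0.01, 0]

```text
time_s: 14.92
tcp_pos: [0.5835, 0.0808, 0.0394]
eef_rot: [3.141, 0.0, 1.951]
wrist_force: [-0.3, 0.1, -0.5]
opening: 0.002
grip_force: 0.0
```

arm_command:
  increments: [1, -0.16, 0, 0, 0, 1, 0, 0, 0.02, 0, 1, 0, 0, 0.02, 0]

```text
time_s: 15.3
tcp_pos: [0.5851, 0.0766, 0.0386]
eef_rot: [3.141, 0.001, 1.95]
wrist_force: [-1.0, -0.9, 4.7]
opening: 0.002
grip_force: 2.2
```

```bash
python3 m.py; sed -i 's/"top"/__import__("sys").argv[1]/' z.py; python3 z.py top; python3 z.py side
```

```text
15.3 [0.5851 0.0766 0.0386] yaw 1.95 along from row_first 0.0811 across 0.0007 tip z 0.0306 F [-1.02 -0.91  4.66] q7 -0.25
40 [30. 31. 34.] | 48 [30. 33. 35.] | 56 [31. 33. 34.] | 88 [29. 31. 48.] | 96 [30. 33. 38.] | 104 [39. 46. 52.] | 112 [ 6. 53. 56.] | 120 [ 5.  9. 13.] | 128 [29. 36. 43.] | 136 [12. 53. 59.] | 144 [ 5.  9. 11.] | 152 [ 5.  9. 12.] | 160 [30. 35. 42.] | 168 [43. 51. 57.] | 176 [ 5. 10. 58.] | 184 [ 5.  9. 11.] | 192 [26. 33. 36.] | 200 [37. 41. 45.] | 208 [45. 49. 53.] | 216 [ 5.  9. 52.] | 224 [ 5. 26. 30.] | 
box [0.0358 0.2253] [-0.0255  0.0249]
32 [ 9. 31. 33.] | 40 [30. 31. 32.] | 48 [31. 32. 33.] | 56 [32. 32. 33.] | 64 [30. 33. 35.] | 72 [30. 31. 68.] | 80 [30. 31. 68.] | 88 [40. 54. 68.] | 96 [27. 49. 68.] | 104 [30. 37. 43.] | 112 [44. 51. 55.] | 128 [23. 27. 33.] | 136 [30. 42. 56.] | 144 [51. 55. 57.] | 160 [10. 20. 30.] | 168 [15. 38. 48.] | 176 [50. 55. 57.] | 192 [ 6. 17. 27.] | 200 [ 8. 27. 37.] | 208 [10. 42. 50.] | 216 [49. 51. 53.] | 224 [ 6. 18. 28.] | 232 [ 7. 18. 29.] | 
box [0.0322 0.2289] [-0.0251  0.0244]
```

Flap 2 still stands about 2 mm proud (z 33 at its free edge), while flap 3 is now flat at 30.6. I'll go back and press 1, 2 and 3 down fully, in order.

arm_command:
  increments: [1, 0, 0, -0.24, 0, 1, -0.6, 0, 0, 0, 1, -0.6, 0, 0, 0, 1, -0.6, 0, 0, 0, 1, -0.6, 0, 0, 0, 1, -0.32, 0, 0, 0, 1, 0, 0, 0.1, 0, 1, 0, 0, 0.1, 0, 1, 0, 0, 0.04, 0, 1, 0, 0, 0, 0]

```text
time_s: 16.65
tcp_pos: [0.6098, 0.0146, 0.0386]
eef_rot: [-3.141, -0.0, 1.952]
wrist_force: [-2.3, 0.4, 3.6]
opening: 0.003
grip_force: 1.8
```

arm_command:
  increments: [1, 0, 0, -0.14, 0, 1, 0.4, 0, 0, 0, 1, 0.48, 0, 0, 0, 1, 0.4, 0, 0, 0, 1, 0, 0, 0.1, 0, 1, 0, 0, 0.04, 0, 1, 0, 0, 0, 0]

```text
time_s: 17.52
tcp_pos: [0.5981, 0.044, 0.0386]
eef_rot: [-3.141, -0.001, 1.951]
wrist_force: [-2.4, 1.4, 3.5]
opening: 0.002
grip_force: 2.1
```

```bash
python3 m.py
```

```text
17.525 [0.5981 0.044  0.0386] yaw 1.951 along from row_first 0.0461 across 0.0006 tip z 0.0306 F [-2.35  1.41  3.53] q7 -0.18
```

arm_command:
  increments: [1, 0, 0, -0.14, 0, 1, 0.4, 0, 0, 0, 1, 0.44, 0, 0, 0, 1, 0.4, 0, 0, 0, 1, 0, 0, 0.1, 0, 1, 0, 0, 0.04, 0, 1, 0, 0, 0, 0]

```text
time_s: 18.4
tcp_pos: [0.5865, 0.0728, 0.0386]
eef_rot: [-3.141, -0.001, 1.951]
wrist_force: [-1.8, 1.3, 3.9]
opening: -0.001
grip_force: 2.2
```

arm_command:
  increments: [1, 0, 0, -0.2, 0, 1, 0, 0, -0.2, 0, 1, 0, 0, -0.2, 0, 1, 0.2, 0, 0, 0, 1, 0.2, 0, 0, 0, 1, 0.2, 0, 0, 0, 1, 0.2, 0, 0, 0]

```text
time_s: 19.27
tcp_pos: [0.579, 0.0914, 0.0532]
eef_rot: [-3.141, -0.0, 1.951]
wrist_force: [0.2, -0.0, -0.5]
opening: -0.005
grip_force: 0.1
```

```bash
python3 m.py; python3 z.py top; python3 z.py side
```

```text
19.275 [0.579  0.0914 0.0532] yaw 1.951 along from row_first 0.0971 across 0.0005 tip z 0.0452 F [ 0.18 -0.05 -0.52] q7 -0.26
64 [29. 32. 34.] | 72 [29. 31. 34.] | 104 [18. 48. 62.] | 112 [ 6. 52. 56.] | 120 [ 5.  9. 11.] | 128 [30. 37. 44.] | 136 [10. 53. 58.] | 144 [ 5.  8. 12.] | 152 [ 5.  8. 12.] | 160 [28. 35. 41.] | 168 [42. 50. 57.] | 176 [ 6. 11. 57.] | 184 [ 5.  8. 12.] | 192 [ 6. 33. 37.] | 200 [36. 41. 45.] | 208 [45. 49. 53.] | 216 [ 5.  9. 52.] | 224 [ 6. 26. 30.] | 
box [0.0595 0.2255] [-0.0255  0.025 ]
24 [29. 30. 32.] | 32 [29. 31. 32.] | 40 [29. 31. 32.] | 48 [29. 31. 31.] | 56 [30. 31. 32.] | 64 [30. 31. 32.] | 72 [30. 31. 32.] | 80 [30. 31. 32.] | 96 [26. 28. 31.] | 104 [30. 51. 69.] | 112 [44. 53. 67.] | 120 [53. 54. 55.] | 128 [23. 28. 34.] | 136 [29. 43. 56.] | 144 [51. 55. 57.] | 160 [10. 20. 31.] | 168 [17. 38. 48.] | 176 [49. 54. 57.] | 192 [ 7. 17. 28.] | 200 [ 8. 27. 38.] | 208 [10. 42. 51.] | 216 [49. 51. 52.] | 224 [ 7. 18. 28.] | 232 [ 7. 14. 26.] | 
box [0.0243 0.229 ] [-0.0251  0.0245]
```

Flaps 1–3 now lie flat at 31 mm and the box hasn't moved. On to flap 4, then the approach to 5.

arm_command:
  increments: [1, 0.12, 0, 0.12, 0, 1, 0.12, 0, 0.12, 0, 1, 0.12, 0, 0.12, 0, 1, 0.12, 0, 0.12, 0, 1, 0, 0, 0.06, 0, 1, 0, 0, 0.04, 0, 1, 0, 0, 0.01, 0, 1, 0, 0, 0, 0]

```text
time_s: 20.38
tcp_pos: [0.5749, 0.1022, 0.0387]
eef_rot: [3.141, -0.0, 1.951]
wrist_force: [-1.1, 0.7, 0.7]
opening: -0.001
grip_force: 0.8
```

arm_command:
  increments: [1, 0, 0, -0.2, 0, 1, 0, 0, -0.2, 0, 1, 0, 0, -0.19, 0, 1, 0.2, 0, 0, 0, 1, 0.2, 0, 0, 0, 1, 0.2, 0, 0, 0, 1, 0.2, 0, 0, 0]

```text
time_s: 21.25
tcp_pos: [0.5672, 0.121, 0.0532]
eef_rot: [-3.141, 0.0, 1.951]
wrist_force: [-0.3, -0.3, 0.4]
opening: 0.001
grip_force: 0.1
```

```bash
python3 m.py; python3 z.py side
```

```text
21.25 [0.5672 0.121  0.0532] yaw 1.951 along from row_first 0.1290 across 0.0005 tip z 0.0452 F [-0.34 -0.31  0.36] q7 -0.32
8 [30. 30. 32.] | 16 [30. 30. 31.] | 64 [29. 31. 32.] | 72 [30. 31. 32.] | 80 [29. 31. 32.] | 88 [29. 31. 32.] | 96 [29. 31. 32.] | 104 [29. 31. 32.] | 112 [30. 31. 32.] | 128 [23. 26. 31.] | 136 [30. 53. 69.] | 144 [44. 53. 68.] | 160 [10. 20. 31.] | 168 [16. 38. 48.] | 176 [48. 54. 57.] | 192 [ 6. 17. 28.] | 200 [ 8. 29. 38.] | 208 [10. 42. 49.] | 216 [49. 51. 53.] | 224 [ 7. 17. 28.] | 232 [ 7. 15. 29.] | 
box [0.0051 0.2287] [-0.0251  0.0245]
```

Flap 4 is flat. Same cycle for 5 and 6.

arm_command:
  increments: [1, 0.12, 0, 0.12, 0, 1, 0.12, 0, 0.12, 0, 1, 0.12, 0, 0.12, 0, 1, 0.12, 0, 0.12, 0, 1, 0, 0, 0.06, 0, 1, 0, 0, 0.04, 0, 1, 0, 0, 0.01, 0, 1, 0, 0, 0, 0]

```text
time_s: 22.3
tcp_pos: [0.5631, 0.1319, 0.0387]
eef_rot: [3.141, -0.0, 1.951]
wrist_force: [-0.7, -0.2, 1.7]
opening: 0.002
grip_force: 0.7
```

arm_command:
  increments: [1, 0, 0, -0.2, 0, 1, 0, 0, -0.2, 0, 1, 0, 0, -0.19, 0, 1, 0.2, 0, 0, 0, 1, 0.2, 0, 0, 0, 1, 0.2, 0, 0, 0, 1, 0.2, 0, 0, 0]

```text
time_s: 23.18
tcp_pos: [0.5553, 0.1507, 0.0531]
eef_rot: [-3.141, 0.0, 1.951]
wrist_force: [0.7, 0.5, 0.2]
opening: 0.0
grip_force: 0.1
```

```bash
python3 m.py; python3 z.py side
```

```text
23.175 [0.5553 0.1507 0.0531] yaw 1.951 along from row_first 0.1610 across 0.0005 tip z 0.0451 F [0.67 0.52 0.18] q7 -0.37
40 [29. 30. 32.] | 48 [30. 30. 32.] | 56 [30. 31. 32.] | 64 [30. 31. 32.] | 96 [29. 31. 31.] | 104 [29. 31. 32.] | 112 [29. 31. 32.] | 120 [30. 31. 32.] | 128 [30. 31. 32.] | 136 [29. 31. 32.] | 144 [30. 31. 32.] | 160 [10. 19. 30.] | 168 [18. 42. 68.] | 176 [44. 54. 68.] | 192 [ 6. 17. 27.] | 200 [ 9. 28. 37.] | 208 [11. 42. 51.] | 216 [49. 51. 53.] | 224 [ 6. 18. 28.] | 232 [ 6. 17. 28.] | 
box [0.0396 0.2287] [-0.0252  0.0244]
```

arm_command:
  increments: [1, 0.12, 0, 0.12, 0, 1, 0.12, 0, 0.12, 0, 1, 0.12, 0, 0.12, 0, 1, 0.12, 0, 0.12, 0, 1, 0, 0, 0.06, 0, 1, 0, 0, 0.04, 0, 1, 0, 0, 0.01, 0, 1, 0, 0, 0, 0]

```text
time_s: 24.22
tcp_pos: [0.5512, 0.1614, 0.0387]
eef_rot: [3.141, 0.0, 1.951]
wrist_force: [-0.4, -0.1, -0.2]
opening: -0.004
grip_force: 0.4
```

arm_command:
  increments: [1, 0, 0, -0.2, 0, 1, 0, 0, -0.2, 0, 1, 0, 0, -0.19, 0, 1, 0.2, 0, 0, 0, 1, 0.2, 0, 0, 0, 1, 0.2, 0, 0, 0, 1, 0.2, 0, 0, 0]

```text
time_s: 25.1
tcp_pos: [0.5434, 0.1805, 0.0532]
eef_rot: [-3.141, -0.0, 1.951]
wrist_force: [0.9, 0.8, -0.5]
opening: 0.004
grip_force: 0.0
```

```bash
python3 m.py; python3 z.py side
```

```text
25.1 [0.5434 0.1805 0.0532] yaw 1.951 along from row_first 0.1931 across 0.0006 tip z 0.0452 F [ 0.89  0.83 -0.49] q7 -0.43
80 [29. 30. 31.] | 88 [30. 30. 32.] | 96 [30. 31. 32.] | 136 [29. 31. 32.] | 144 [29. 31. 32.] | 152 [30. 31. 32.] | 160 [29. 31. 32.] | 168 [29. 31. 32.] | 176 [29. 31. 32.] | 184 [30. 31. 32.] | 192 [ 6. 17. 28.] | 200 [ 8. 53. 69.] | 208 [11. 54. 68.] | 216 [49. 51. 53.] | 224 [ 6. 18. 28.] | 232 [ 5. 14. 27.] | 
box [0.0767 0.229 ] [-0.0252  0.0246]
```

Flap 6 is shut. Now flap 7, then straight up and clear.

arm_command:
  increments: [1, 0.12, 0, 0.12, 0, 1, 0.12, 0, 0.12, 0, 1, 0.12, 0, 0.12, 0, 1, 0.12, 0, 0.12, 0, 1, 0, 0, 0.06, 0, 1, 0, 0, 0.04, 0, 1, 0, 0, 0.02, 0, 1, 0, 0, 0, 0]

```text
time_s: 26.15
tcp_pos: [0.5393, 0.1911, 0.0386]
eef_rot: [3.141, 0.0, 1.951]
wrist_force: [-0.5, -0.6, 3.0]
opening: -0.005
grip_force: 1.8
```

arm_command:
  increments: [1, 0, 0, -0.2, 0, 1, 0, 0, -0.6, 0, 1, 0, 0, -1, 0, 1, 0, 0, -1, 0, 1, 0, 0, -1, 0, 1, 0, 0, -1, 0, 1, 0, 0, -1, 0, 1, 0, -1, -1, 0, 1, 0, -1, 0, 0, 1, 0, -1, 0, 0]

```text
time_s: 27.4
tcp_pos: [0.4691, 0.1633, 0.2095]
eef_rot: [3.14, 0.001, 1.951]
wrist_force: [-0.7, -0.5, 0.6]
opening: -0.001
grip_force: 0.0
```

```bash
python3 m.py; python3 z.py side; python3 z.py top; python3 - <<'E'
from h import *
p=cams.read_camera("side")[0]; a=cams.read_camera("top")[0]
out=np.hstack([cv2.resize(p[160:360,220:420],(400,400),interpolation=cv2.INTER_CUBIC),cv2.resize(a[120:320,225:425],(400,400),interpolation=cv2.INTER_CUBIC)])
cv2.imwrite("pics/end.png",out[...,::-1])
E
```

```text
27.4 [0.4691 0.1633 0.2095] yaw 1.951 along from row_first 0.2048 across -0.0747 tip z 0.2015 F [-0.67 -0.46  0.58] q7 -0.27
0 [30. 31. 31.] | 8 [29. 31. 32.] | 16 [29. 31. 32.] | 24 [30. 31. 32.] | 32 [29. 31. 32.] | 40 [30. 31. 32.] | 48 [29. 31. 32.] | 56 [29. 31. 32.] | 64 [30. 31. 32.] | 72 [29. 31. 32.] | 80 [29. 30. 32.] | 88 [29. 31. 32.] | 96 [29. 31. 32.] | 104 [29. 30. 32.] | 112 [29. 31. 32.] | 120 [29. 31. 32.] | 128 [30. 31. 32.] | 136 [29. 31. 32.] | 144 [29. 31. 32.] | 152 [29. 31. 32.] | 160 [29. 31. 32.] | 168 [29. 30. 32.] | 176 [29. 31. 32.] | 184 [29. 31. 32.] | 192 [29. 31. 32.] | 200 [29. 31. 32.] | 208 [29. 31. 32.] | 216 [29. 31. 32.] | 224 [ 7. 21. 31.] | 232 [ 7. 18. 27.] | 
box [0.004  0.2286] [-0.0251  0.0244]
0 [29. 31. 34.] | 8 [29. 31. 34.] | 16 [29. 31. 33.] | 24 [29. 31. 33.] | 32 [29. 31. 34.] | 40 [29. 31. 33.] | 48 [29. 31. 33.] | 56 [29. 31. 34.] | 64 [29. 31. 33.] | 72 [29. 31. 33.] | 80 [29. 31. 33.] | 88 [29. 31. 33.] | 96 [29. 31. 33.] | 104 [29. 31. 33.] | 112 [30. 31. 34.] | 120 [29. 31. 33.] | 128 [29. 31. 33.] | 136 [29. 31. 33.] | 
box [-0.0004  0.1365] [-0.0255  0.0249]
```

View pics/end.png

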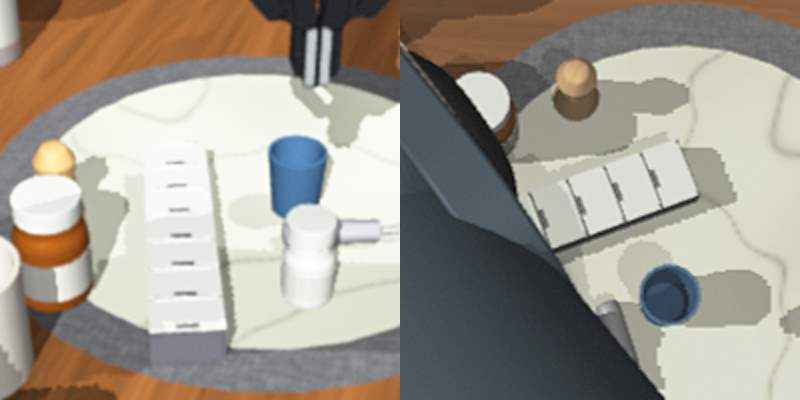

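The picture shows all seven flaps flat, at 31 mm along the whole row. The box and the jars around it are where they were, and the gripper is clear of everything.

```bash
python3 -c "
from h import *
print(arm.hand_in())"
```

```text
the job is handed in; nothing more can be done
None
```

All seven flaps are shut and the job is handed in at about 28 s, with box and jars unmoved as far as the cameras show; flaps 1 and 2 were left about 2 mm open on the first pass, so I went back and re-pressed 1, 2 and 3 in order (3 had already been flattened once before that) before closing 4 to 7.

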